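Unlatch the board holder's clamp bar and hold it up

TASK

The clamp bar of the circuit-board holder is locked down on a ball stud by a spring latch. Pull the latch's upright tab sideways, away from the bar, keep it pulled while you lift the end of the bar off the ball, and finish holding the bar up in the gripper, its end at least 8 cm above where it lay, so that a colleague could take the board out. Do not let go at the end, and leave the board and the other things on the bench where they are.

Things in the scene. Friction and masses are not known exactly. Their poses are not given: they have to be found in the camera images.
- holder: Board holder fixed to the bench: aluminium base 300 x 200 x 12 mm. Origin: centre of its underside; x from the clamp bar's free end to its hinge, y the latch's pull direction, z up. A steel ball stud (26 mm ball, flat below) stands at x -110, y 0 mm. The steel bar, 22 mm wide, top 62 mm above the bench, runs along x over the board; a square cap 46 x 46 mm at its end sits over the ball, same top.
- hinge (a point): Point on the bar's hinge axis in the middle of the bar, fixed to the holder at x +120, y 0, z 55 mm of its frame; axes as the holder's. The hinge axis is the y axis. The ball and the latch tab lie 230 mm from it along -x.
- bar (a joint): Angle of the clamp bar in rad: 0 down on the ball, grows as its end is lifted, stop at 0.8. 0.36 raises the end by 80 mm. The hinge is free: the bar (0.3 to 0.65 kg) falls back if let go and takes 2 to 5 N to lift at its end.
- latch (a joint): Sideways travel of the latch in m relative to the bar: 0 locked, held there by its spring; 0.016 pulled to its stop, along the holder's +y. Its blade reaches under the ball and is clear of it from 0.006 on; 0.010 to 0.014 is a safe pull. The spring pulls back with 4 N at 0, 8 N at 0.016, and shuts the latch when let go.
- latch_grip (a point): Middle of the black grip of the latch's upright tab: 24 mm along the bar, 12 mm thick along y (the pull), 36 mm high; the point is 91 mm above the bench (grip top 107.5), at holder x -110, y +52 mm while locked. Within 25 mm beside it nothing is higher than the cap (62 mm). It swings up with the bar; pinched across its thickness it can turn between the fingers, so the gripper need not tilt.
- board: Circuit board, loose, 150 x 160 x 4 mm with low parts on top, lying on four 10 mm rests of the holder under the bar; origin at the centre of its underside. To be left as it is.
- strip: Bystander: power strip 280 x 65 x 36 mm, loose on the bench; origin at the centre of its underside, x along its length.
- meter: Bystander: hand meter 150 x 75 x 34 mm (40 with its dial), loose on the bench; origin at the centre of its underside, x along its length.
- pliers: Bystander: pliers about 160 mm long, 60 mm wide, 14 mm high, loose on the bench; origin under the middle, x towards the jaws.
Mind the look-alikes: they are no part of the job. There is more than one size of the board; the one meant has the size given above.

How it is judged:
By the outcome, as a careful person would: the job done as asked, in the order asked, and still so for the second after the job is handed in, while the arm keeps its last pose, push and grip.
It also fails if it takes over 29 s, if anything falls off the work surface, if the arm or the gripper's body presses on something with over 40 N, if the wrist force passes 120 N, or if a joint passes its speed limit or range.

ROBOT

A 6-joint arm with a two-finger parallel gripper is mounted at the origin on the work surface. World frame = base frame: x ahead of the robot, y to its left, z up, the work surface at z = 0. Lengths are in m, angles in rad, forces in N, time in s.
With the tool pointing down it reaches from about 0.25 to 0.8 m from the base axis. Payload 8.5 kg.
Tool frame: the origin (TCP) lies at the very end of the fingers, on their centre line; the grasp point (between the pads) lies 19 mm behind it (r.grip_depth is the distance from the TCP to the grasp point, in m); z points along the fingers, y is the direction in which the jaws open and shut (so a half turn about z gives the same grasp; the last joint's range is limited). The gripper opens to 85 mm and grips with 20 to 120 N. Pads are 22 mm wide; open, the fingers measure 114 mm over their backs; the gripper's body (76 mm by 85 mm) begins 54 mm behind the grasp point. The pads swing forward as they close: fully open they stand 13 mm farther back than shut.
Start: joints at [-1.139, 0.238, -0.013, 1.319, 0, 1.571], TCP at [0.22, -0.477, 0.209] pointing down, gripper open.
Joint ranges: [-2.66, 2.66], [-1.03, 1.9], [-1.14, 1.46], [-1.82, 2.27], [-1.45, 1.34], [-3.14, 3.14]. Speed limits (rad/s): [2.22, 2.22, 2.79, 3.14, 3.14, 3.14].

INTERFACE

Orientations are given as a rotation vector (axis times angle).
In Python, from cell import r gives the robot as it stands. The module is installed in compiled form; this text tells all that it offers.
- The arm moves only by the tool send_rows, never from a script. Its argument "steps" is a list that holds one entry, the list of rows, each a list of 4 numbers: the shift along the tool's x, y, z in mm, then the turn about the tool's z in rad. In form: [[[tx, ty, tz, turn], ...]]. A call has 1 to 10 rows; each row is the pose to reach, as a shift and turn from the pose commanded when the call began, along the tool's axes at that moment; what a row does not reach only later rows make up. A row lasts 1/8 s, in which the tool goes at most 62.5 mm and 10.7 degrees, less where a joint would pass 70% of its speed; a pose out of reach is approached as far as the arm can. A call with a gripper value outside its range is refused whole. "hand" is the opening, from 0 (shut) to 1 (fully open), set as the call begins (left out, the last holds). The fingers move at their own pace and stop on an object; the grip force is fixed at half the most. Time passes only in rows, so rows that repeat a pose let the fingers close. It gives the time, the measured TCP pose, the force and the opening at its end, in the units of the state.
- r.sense(): the state, without advancing time (a new reading comes with each control period).
- r.capture(name): name is "scene" or "top" or "wrist"; returns a dict with "color" (420x560x3 uint8, red, green, blue), "mtx" (3x3 intrinsics, pixels), "position" and "rotation" of the camera in the world. Camera axes: x right, y down, z forward; pixel columns grow to the right and rows downward; lengths in m; the calibration is good to about 2 mm. A picture is of the moment at which its call begins. There is no depth.
- r.close_job(): hands the job in, once; it reports no verdict.
The state is a dict: "clock": time; "joint_pos": joint angles; "qd": joint speeds; "tau": joint torques, N m; "tool_pos": TCP position; "ee_rot": TCP orientation; "wrist_force": force on the tool from outside, world axes, zero at the start; "ft_torque": the same for the moment, N m; "grip_width": opening from 0.0 (shut) to 1.0 (fully open).
Only numpy, scipy, OpenCV 4.12 (cv2) and the standard library are available. Lean on these libraries where they do the work, as an engineer would, in place of code of your own. Each camera call takes 0.05 s, during which the arm holds its last target. There are 200 camera calls.

## Working session

There is one attempt and no reset: what is moved stays moved. The work goes in short steps, Python scripts to look and compute and a tool call to move; the robot and the scene stay as the last step left them, time stands still between calls to the robot, and variables do not carry over. Pictures are saved under pics/ and viewed, about 8 in all and at most 12, crops included, and the job is handed in when it is done.

Besides the shell and the picture viewer there is one more tool, called after "Emit:" as name(argument=value, ...) on one line, values as JSON. send_rows: Moves the arm, as the interface text tells. Its arguments: {"type":"object","properties":{"steps":{"type":"array","items":{"type":"array","items":{"type":"array","items":{"type":"number"}}}},"hand":{"type":"number"}},"required":["steps"]}

```bash
mkdir -p pics; cat > h.py <<'E'
import numpy as np, cv2
from cell import r
def cap(n,f):
    c=r.capture(n); cv2.imwrite(f'pics/{f}.png',c['color'][:,:,::-1]); np.savez(f'pics/{f}.npz',**{k:np.array(v) for k,v in c.items()}); return c
def ray(c,u,v):
    d=np.linalg.inv(c['mtx'])@np.array([u,v,1.]); R=np.array(c['rotation']); R=R if R.shape==(3,3) else cv2.Rodrigues(R)[0]
    return np.array(c['position']),R@d
def onz(c,u,v,z):
    p,d=ray(c,u,v); return p+d*(z-p[2])/d[2]
E
python3 - <<'E'
from h import *
a=cap('top','top1');b=cap('scene','sc1')
print(a['position'],b['position'],a['mtx'],np.array(a['rotation']));s=r.sense();print(s)
E
```

```text
[3.91954433e-01 9.31735084e-05 1.33046004e+00] [ 1.14247044 -0.3557284   1.04162397] [[483.34402827   0.         272.82871283]
 [  0.         483.34402827 198.73130796]
 [  0.           0.           1.        ]] [-2.15583113  2.17912522 -0.14225324]
{'clock': 0.1, 'joint_pos': array([-1.13896230e+00,  2.38748353e-01, -1.41134618e-02,  1.31917681e+00,
       -7.31166098e-06,  1.57082020e+00]), 'qd': array([ 0.00018917, -0.0013992 ,  0.00151709, -0.00179738,  0.00188131,
       -0.00091492]), 'tau': array([-5.96227856e-04, -5.39719176e+01,  3.46998632e+01,  1.34094481e-02,
        1.49354099e-05, -9.68229102e-06]), 'tool_pos': array([ 0.21957894, -0.4764784 ,  0.20894945]), 'ee_rot': array([-3.06747020e+00, -6.72768729e-01,  4.29150102e-04]), 'wrist_force': array([ 0.2661764 , -0.05331477, -0.40976604]), 'ft_torque': array([ 0.01871523, -0.002954  , -0.02262536]), 'grip_width': 1.0022723044949868}
```

View pics/top1.png

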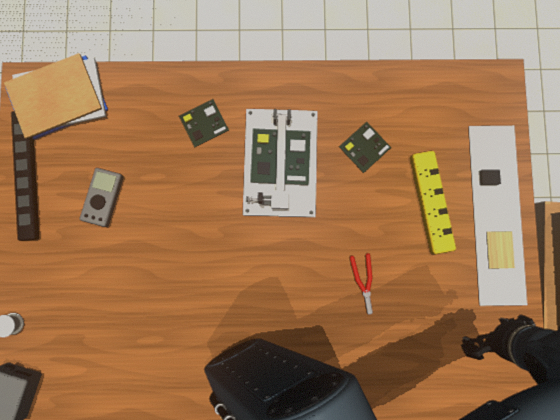

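View pics/sc1.png

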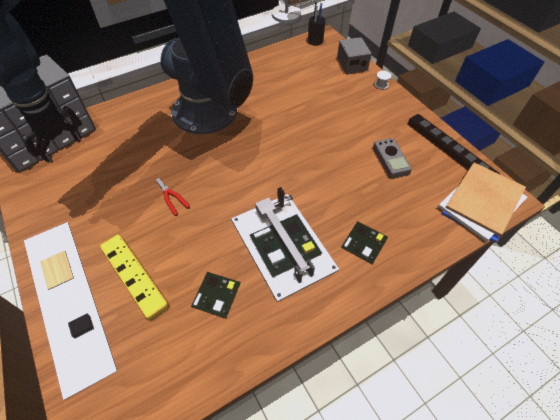

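The top view shows the holder at about (281,163) px, its cap end towards the robot at (281,200) and the dark latch grip at about (253,200). In the scene view the tab is at about (281,196). Next I'll measure the base outline and the grip.

```bash
python3 - <<'E'
from h import *
L=lambda f:dict(np.load(f'pics/{f}.npz'))
a=L('top1');b=L('sc1')
m=cv2.inRange(cv2.cvtColor(a['color'],cv2.COLOR_RGB2HSV),(0,0,150),(180,50,255))
roi=np.zeros_like(m);roi[95:230,235:330]=255;m&=roi
m=cv2.morphologyEx(m,cv2.MORPH_CLOSE,np.ones((3,3)))
c=max(cv2.findContours(m,0,1)[0],key=cv2.contourArea)
P=np.array([onz(a,u,v,.012)[:2]*1000 for u,v in cv2.convexHull(c)[:,0]],np.float32)
q=cv2.minAreaRect(P);print(q,cv2.boxPoints(q))
x=cv2.resize(a['color'][180:225,235:305],None,fx=8,fy=8,interpolation=2)
y=cv2.resize(b['color'][180:225,245:315],None,fx=8,fy=8,interpolation=2)
cv2.imwrite('pics/crop1.png',np.hstack([x,y])[:,:,::-1][:, :]) if 0 else cv2.imwrite('pics/crop1.png',cv2.resize(np.vstack([x,y]),None,fx=.83,fy=.83)[:,:,::-1])
E
```

```text
((650.2333984375, -40.642112731933594), (199.5198516845703, 298.010498046875), 87.85969543457031) [[ 497.60638  -134.7676  ]
 [ 795.409    -145.8973  ]
 [ 802.8604     53.483368]
 [ 505.0578     64.61307 ]]
```

View pics/crop1.png

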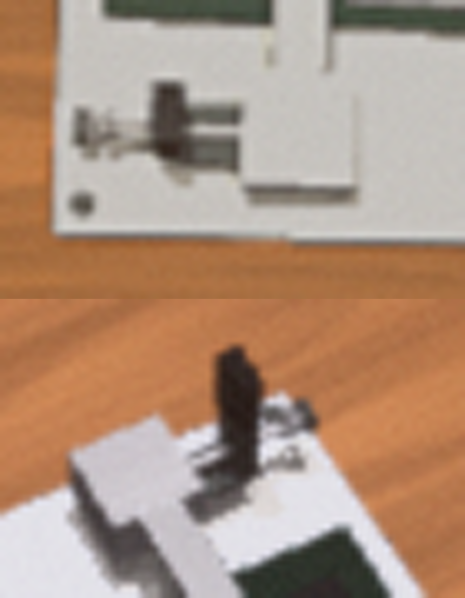

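The base measures 298 x 199.5 mm, which matches the given size. Its centre is at (650,-41) mm with a yaw of -0.037 rad. That puts the grip at about (542,15,91) mm, on the robot's side, pulled towards world +y. Moving to hover above it, with the fingers part closed.

Emit:
send_rows(steps=[[[50, -31, 4, 0.05], [100, -62, 8, 0.1], [160, -100, 12, 0.16], [220, -138, 16, 0.22], [280, -175, 20, 0.28], [340, -212, 25, 0.34], [400, -250, 30, 0.4], [450, -282, 35, 0.45], [498, -312, 39, 0.469], [498, -312, 39, 0.469]]], hand=0.4)

```text
clock: 1.35
tool_pos: [0.5422, 0.0011, 0.1698]
ee_rot: [-3.127, 0.008, 0.002]
wrist_force: [-0.6, -0.6, -0.7]
grip_width: 0.397
```

```bash
python3 - <<'E'
from h import *
w=cap('wrist','w1');s=r.sense();print(s['clock'],s['tool_pos'],s['ee_rot'],s['wrist_force'],s['grip_width'])
Rw=cv2.Rodrigues(w['rotation'])[0] if np.array(w['rotation']).size==3 else w['rotation']
# expected grip top and mid pixel
for p in ([.542,.0154,.1075],[.542,.0154,.091],[.542,.0154,.075]):
    q=np.array(w['mtx'])@(Rw.T@(np.array(p)-w['position']));print(q[:2]/q[2])
E
```

```text
1.4 [0.5437608  0.00112127 0.16938095] [-3.12599585e+00  1.01465220e-02  1.88052748e-04] [ 1.62709529  0.52900551 -0.36710973] 0.400638861232626
[260.12803663 220.21112757]
[261.66397668 214.07798711]
[262.97888341 208.82745171]
```

View pics/w1.png

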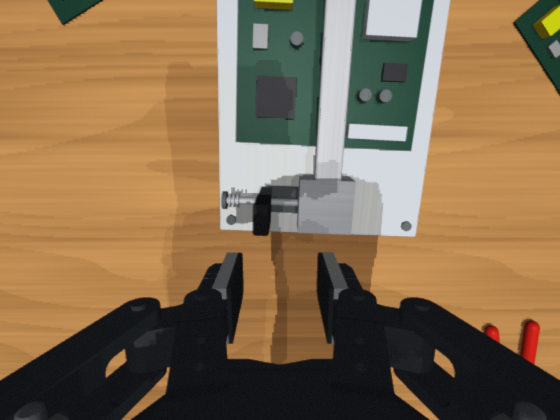

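The wrist view shows the black grip at about (262,213), within 2 px of the prediction of (261.7,214). The only thing on its outer side is the low spring pin at (232,199). Now a quick sharper measurement once the arm has settled.

Emit:
send_rows(steps=[[[0, 0, 0, 0], [0, 0, 0, 0]]])

```text
clock: 1.65
tool_pos: [0.5404, -0.0031, 0.1706]
ee_rot: [-3.128, 0.021, 0.001]
wrist_force: [-0.6, 0.1, 0.1]
grip_width: 0.4
```

```bash
python3 - <<'E'
from h import *
w=cap('wrist','w2');s=r.sense();print(s['clock'],s['tool_pos'],s['ee_rot'])
R=w['rotation']; R=cv2.Rodrigues(np.array(R))[0] if np.array(R).size==3 else R
pr=lambda p:(lambda q:q[:2]/q[2])(w['mtx']@(R.T@(np.array(p)-w['position'])))
e=pr([.542,.0154,.091]);print('exp',e)
g=w['color'].max(2); m=(g<45).astype(np.uint8)
n,l,st,ce=cv2.connectedComponentsWithStats(m)
for i in range(1,n):
    if st[i,4]>100 and np.hypot(*(ce[i]-e))<40: print(st[i],ce[i],onz(w,*ce[i],.091), [onz(w,st[i,0]+k*st[i,2],st[i,1]+st[i,3]*.8,.1075)[:2] for k in (0,1)])
E
```

```text
1.7 [ 0.54046486 -0.00311203  0.17074033] [-3.12775389e+00  2.08455728e-02  4.94122056e-04]
exp [256.11140517 211.77448785]
[248 186  19  47 679] [257.4005891  210.27393225] [0.54316824 0.01438295 0.091     ] [array([0.53768162, 0.02000763]), array([0.53755228, 0.00640396])]
```

Emit:
send_rows(steps=[[[1, -9, 20, 0.012], [2, -17.5, 45, 0.024], [2, -17.5, 45, 0.024], [2, -17.5, 45, 0.024], [2, -17.5, 45, 0.024]]])

```text
clock: 2.33
tool_pos: [0.5437, 0.0013, 0.1269]
ee_rot: [-3.115, 0.019, -0.002]
wrist_force: [0.2, 0.4, 0.9]
grip_width: 0.401
```

```bash
python3 - <<'E'
from h import *
w=cap('wrist','w3');s=r.sense();print(s['clock'],s['tool_pos'],s['ee_rot'],s['wrist_force'])
E
```

```text
2.375 [0.5436991  0.00136237 0.12678858] [-3.11535692e+00  1.92393153e-02 -1.72148090e-03] [-0.37202958  0.53403653  0.15621826]
```

View pics/w3.png

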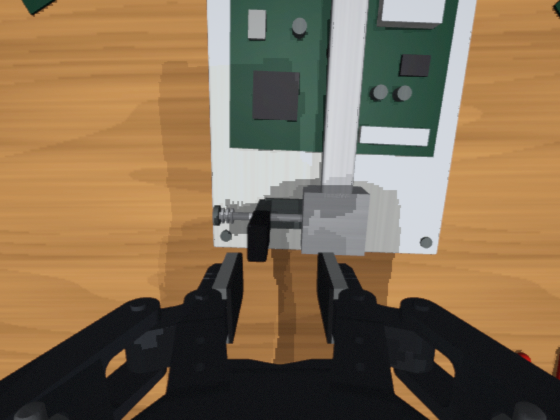

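The fingers aren't centred: y moved only 4.5 mm of the 17.5 commanded, and a small tilt has appeared. I'll check the joints before going on.

```bash
python3 - <<'E'
from h import *
s=r.sense();print(s)
E
```

```text
{'clock': 2.375, 'joint_pos': array([-0.01331755,  0.30914925, -0.13125694,  1.12947182,  0.02618308,
        3.14063824]), 'qd': array([ 0.00236117,  0.00231469, -0.00370298, -0.00276897,  0.00048182,
       -0.00314484]), 'tau': array([-1.12821485e-01, -5.74671686e+01,  3.27577937e+01,  2.04349263e-02,
        9.78729827e-02,  5.60059125e-04]), 'tool_pos': array([0.5436991 , 0.00136237, 0.12678858]), 'ee_rot': array([-3.11535692e+00,  1.92393153e-02, -1.72148090e-03]), 'wrist_force': array([-0.37202958,  0.53403653,  0.15621826]), 'ft_torque': array([-0.02034467,  0.02651318, -0.02127143]), 'grip_width': 0.3995243325809104}
```

Emit:
send_rows(steps=[[[0, -10, 0, 0], [0, -10, 0, 0], [0, -10, 0, 0]]])

```text
clock: 2.75
tool_pos: [0.5433, 0.007, 0.1261]
ee_rot: [-3.111, 0.007, 0.001]
wrist_force: [0.5, -0.6, 0.3]
grip_width: 0.401
```

```bash
python3 - <<'E'
from h import *
s=r.sense();print(s)
E
```

```text
{'clock': 2.75, 'joint_pos': array([-0.00537232,  0.31018498, -0.13171869,  1.12953373,  0.03009077,
        3.14061167]), 'qd': array([-0.00083836,  0.00326966, -0.00060844, -0.00067459,  0.00081102,
       -0.00106468]), 'tau': array([ 6.86624693e-02, -5.76964331e+01,  3.28320050e+01,  1.24355147e-02,
        1.27565372e-01,  3.88729109e-05]), 'tool_pos': array([0.54329423, 0.0069677 , 0.12609145]), 'ee_rot': array([-3.11149235e+00,  6.84683649e-03,  8.48621153e-04]), 'wrist_force': array([ 0.45664796, -0.64472731,  0.30615887]), 'ft_torque': array([ 0.02025261, -0.02031863,  0.01204835]), 'grip_width': 0.400786713149051}
```

Joint 6 is at its +3.14 limit, so I'll use the equivalent grasp half a turn away. I'll rise a little and turn by about -3.11 rad.

Emit:
send_rows(steps=[[[0, -1, -10, -0.1], [0, -2, -20, -0.28], [0, -4, -20, -0.46], [0, -6, -20, -0.64], [0, -7.5, -20, -0.82], [0, -7.5, -20, -1.0], [0, -7.5, -20, -1.18], [0, -7.5, -20, -1.36], [0, -7.5, -20, -1.5], [0, -7.5, -20, -1.5]]])

```text
clock: 4.0
tool_pos: [0.5433, 0.0137, 0.1462]
ee_rot: [-2.288, -2.12, -0.031]
wrist_force: [-0.3, 1.0, 0.1]
grip_width: 0.401
```

Emit:
send_rows(steps=[[[0, 0, 0, -0.18], [0, 0, 0, -0.36], [0, 0, 0, -0.54], [0, 0, 0, -0.72], [0, 0, 0, -0.9], [0, 0, 0, -1.08], [0, 0, 0, -1.26], [0, 0, 0, -1.44], [0, 0, 0, -1.609], [0, 0, 0, -1.609]]])

```text
clock: 5.25
tool_pos: [0.5433, 0.0137, 0.1462]
ee_rot: [-0.065, -3.139, -0.047]
wrist_force: [0.3, -0.1, -0.4]
grip_width: 0.401
```

```bash
python3 - <<'E'
from h import *
s=r.sense();print(s['clock'],s['tool_pos'],s['joint_pos'],'\n',cv2.Rodrigues(s['ee_rot'])[0])
E
```

```text
5.25 [0.54330173 0.01368421 0.14622815] [ 0.00698275  0.29799989 -0.09541921  1.1777905   0.03010243  0.04822336] 
 [[-9.99148889e-01  4.12445068e-02 -6.23243292e-04]
 [ 4.12070936e-02  9.98697307e-01  3.00942670e-02]
 [ 1.86365460e-03  3.00429714e-02 -9.99546871e-01]]
```

The turn worked: yaw is -0.041, with a residual tilt of 1.7° that does no harm. Now straight down around the grip.

Emit:
send_rows(steps=[[[1, -1, 20, 0], [1, -1, 45, 0], [1, -1, 62, 0], [1, -1, 73, 0], [1, -1, 73, 0], [1, -1, 73, 0]]])

```text
clock: 6.0
tool_pos: [0.5427, 0.0149, 0.0739]
ee_rot: [-0.061, -3.14, -0.047]
wrist_force: [0.2, -0.5, 0.1]
grip_width: 0.4
```

```bash
python3 - <<'E'
from h import *
w=cap('wrist','w4');s=r.sense();print(s['clock'],s['tool_pos'],s['wrist_force'])
E
```

```text
6.05 [0.5427901  0.01494072 0.07399116] [ 0.49041314 -0.29593287 -0.14701918]
```

View pics/w4.png

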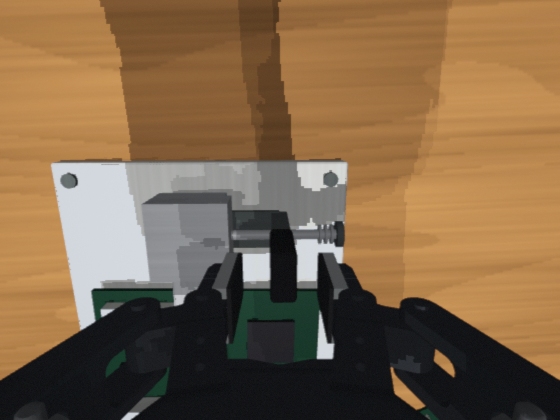

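The view shows the grip at column 283, midway between the fingers (inner faces at about 240 and 322). Closing.

Emit:
send_rows(steps=[[[0, 0, 0, 0], [0, 0, 0, 0], [0, 0, 0, 0], [0, 0, 0, 0], [0, 0, 0, 0], [0, 0, 0, 0]]], hand=0)

```text
clock: 6.8
tool_pos: [0.5427, 0.0162, 0.0741]
ee_rot: [0.058, 3.141, 0.051]
wrist_force: [0.0, 5.3, 3.8]
grip_width: 0.12
```

Gripped: an opening of 0.12 is about 10 mm. The latch sits against its locked stop and pushes the fingers by about +1.3 mm. Now the pull.

Emit:
send_rows(steps=[[[0, 3, 0, 0], [0, 6, 0.2, 0], [0, 9, 0.3, 0], [0, 12, 0.4, 0], [0, 14, 0.4, 0], [0, 14, 0.4, 0], [0, 14, 0.4, 0]]])

```text
clock: 7.68
tool_pos: [0.5432, 0.0277, 0.0739]
ee_rot: [0.06, 3.141, 0.043]
wrist_force: [-0.9, -6.3, 6.7]
grip_width: 0.115
```

```bash
python3 - <<'E'
from h import *
s=r.sense();print(s['clock'],s['tool_pos'],s['wrist_force'],s['grip_width'])
w=cap('wrist','w5')
E
```

```text
7.675 [0.54315405 0.02772278 0.07393583] [-0.85972848 -6.29585922  6.74777395] 0.114834218366868
```

View pics/w5.png

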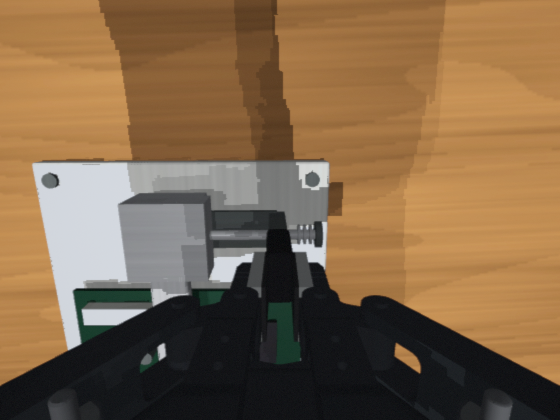

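The gap between cap and grip has widened. The latch has travelled about 11.5 mm at about 6.3 N, as the spring should give, and the blade is clear of the ball. Now the first part of the lift along the hinge arc.

Emit:
send_rows(steps=[[[-0.5, 0.1, -3.5, 0], [-1.2, 0.2, -7, 0], [-2.1, 0.3, -11.5, 0], [-3.1, 0.5, -16, 0], [-4.5, 0.6, -21.5, 0], [-6, 0.8, -27.3, 0], [-6, 0.8, -27.3, 0]]])

```text
clock: 8.6
tool_pos: [0.5495, 0.0273, 0.1001]
ee_rot: [-0.061, -3.14, -0.043]
wrist_force: [6.0, -6.8, -9.3]
grip_width: 0.118
```

```bash
python3 - <<'E'
from h import *
s=r.sense();print(s['clock'],s['tool_pos'],s['ee_rot'],s['wrist_force'],s['grip_width'])
w=cap('wrist','w6')
E
```

```text
8.6 [0.54945908 0.02728285 0.10010787] [-0.06051149 -3.14011195 -0.04282083] [ 5.9990331  -6.84364735 -9.34389972] 0.11773138844058278
```

View pics/w6.png

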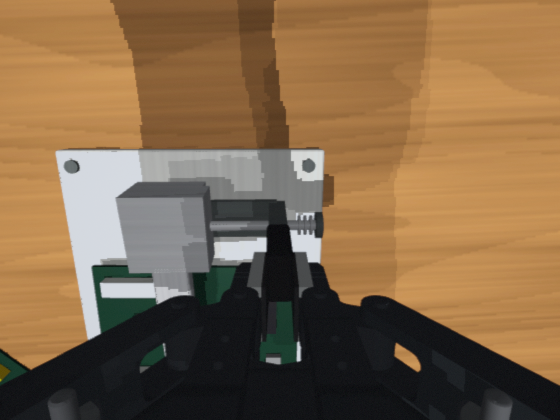

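The bar is coming up with the gripper: the cap keeps its size while the base recedes, and the forces stay under 10 N. On to about 0.45 rad.

Emit:
send_rows(steps=[[[-1.7, 0.4, -5.5, 0], [-3.4, 0.7, -11.1, 0], [-7.4, 1.1, -22, 0], [-11.9, 1.4, -32.7, 0], [-17, 1.7, -43.2, 0], [-22.6, 2, -53.4, 0], [-28.7, 2.3, -63.4, 0], [-32.6, 2.5, -69.1, 0], [-32.6, 2.5, -69.1, 0], [-32.6, 2.5, -69.1, 0]]])

```text
clock: 9.9
tool_pos: [0.581, 0.0265, 0.1683]
ee_rot: [-0.061, -3.137, -0.043]
wrist_force: [1.9, -6.1, -9.8]
grip_width: 0.119
```

```bash
python3 - <<'E'
from h import *
s=r.sense();print(s['clock'],s['tool_pos'],s['ee_rot'],s['wrist_force'],s['grip_width'])
w=cap('wrist','w7'); b=cap('scene','sc2')
y=cv2.resize(b['color'][130:310,200:360],None,fx=3,fy=3,interpolation=2)
cv2.imwrite('pics/both.png',np.hstack([cv2.resize(w['color'],(320,240)),cv2.resize(y,(213,240))])[:,:,::-1]) if 0 else cv2.imwrite('pics/both.png',np.hstack([cv2.resize(w['color'][100:],(420,240)),np.full((240,0,3),0,np.uint8),cv2.resize(b['color'][130:310,180:360],(240,240))])[:,:,::-1])
E
```

```text
9.9 [0.58100866 0.02645151 0.16825932] [-0.06061038 -3.13734663 -0.04284576] [ 1.86013722 -6.07115288 -9.78504436] 0.11884055250800082
```

View pics/both.png

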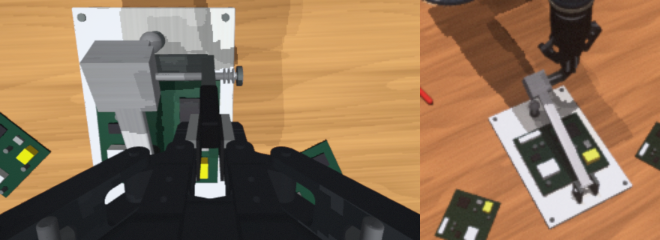

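View pics/sc2.png

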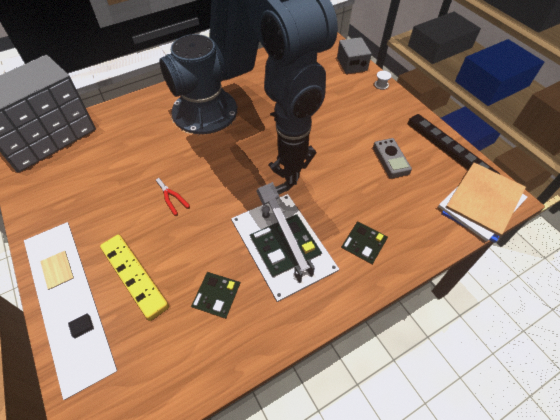

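The ball stud now stands free below the raised cap and the board is in place. The TCP has risen 94 mm, so the end is up about 98 mm. I'll hold briefly to check for slip, then hand in.

Emit:
send_rows(steps=[[[0, 0, 0, 0], [0, 0, 0, 0], [0, 0, 0, 0], [0, 0, 0, 0], [0, 0, 0, 0], [0, 0, 0, 0]]])

```text
clock: 10.75
tool_pos: [0.581, 0.0265, 0.1682]
ee_rot: [-0.061, -3.137, -0.043]
wrist_force: [2.4, -6.8, -8.1]
grip_width: 0.118
```

```bash
python3 - <<'E'
from h import *
w=r.capture('wrist'); o=np.load('pics/w7.npz')['color']
print('changed px',(np.abs(w['color'].astype(int)-o).max(2)>30).sum())
s=r.sense();print(s['clock'],s['tool_pos'],s['wrist_force'],s['grip_width'])
# bystanders in scene view: change vs start in their regions
a=np.load('pics/sc1.npz')['color'].astype(int);b=np.load('pics/sc2.npz')['color']
for n,(x0,y0,x1,y1) in dict(pliers=(150,172,195,220),strip=(95,230,170,320),meter=(370,135,415,180)).items(): print(n,(np.abs(a-b)[y0:y1,x0:x1].max(2)>60).sum())
print(r.close_job())
E
```

```text
changed px 30
10.8 [0.58098845 0.02644392 0.16820951] [ 2.69322626 -7.34567166 -9.00248602] 0.11354691467873772
pliers 0
strip 0
meter 0
the job is handed in; nothing more can be done
None
```

The bar is unlatched and held up in the gripper, and the job is handed in at 10.8 s of the 29 s allowed. I pinched the latch's grip, pulled it about 11.5 mm sideways, and kept it pulled while lifting along the hinge arc.

**Final checks:**
- **Height:** the fingers rose 94 mm, which puts the bar end about 98 mm up (0.44 rad). I worked this out from the arm's pose rather than measuring the cap itself.
- **Latch:** the last pose puts the pull at about 10 mm, the low end of the safe range. The sideways force of about 7 N matches the spring.
- **Hold:** over the last second the pose did not change, the wrist picture barely did, and the gripper opening stayed near 0.115.
- **Forces:** readings stayed at or below about 12 N.
- **Surroundings:** pliers, strip and meter show no change in the scene view. By eye the board lies where it was.

**What went wrong on the way:** joint 6 hit its range limit during the first approach. I switched to the equivalent grasp half a turn away, which left a tool tilt of about 1.7° that did no harm.

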